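# Seat the blank and snap the toggle clamp shut

### The job

Only pushing, and lifting nothing, slide the aluminium blank along the drilling fixture until it sits fully home against the end stop. Then push the toggle clamp's hand lever down past its dead point until it snaps into lock and the clamp pad holds the blank. Leave the other things on the table where they are.

Things in the scene. Friction and masses are not known exactly. Their poses are not given: they have to be found in the camera images.
- fixture: Fixed steel drilling fixture; origin on the table, x along the channel to the end stop, y to the clamp side. In mm: plate x -120..120, y -45..110, 12 thick; two rails on it, 10 high, leave a 43 wide channel centred on y = 0; stop block 56 wide, its face towards the blank at x = 85, top at z = 38. Clamp at x = 50: side plates y 40..84, up to z = 74.
- blank: Loose aluminium bar 130 x 40 x 20 mm, about 0.28 kg, lying in the channel of the fixture, its length along the fixture's x, 20 to 45 mm short of the end stop at the start. Origin at the centre of its underside (12 mm above the table). Fully home its origin is at x = 20 in the fixture's frame.
- lever (a joint): Toggle clamp's hand lever, rad. 0 = open: stands 0.98 rad above level, leaning to the fixture's +y. Grows as it is pushed outwards and down; 0.90 = locked, 0.08 rad above level. Dead point 0.68: let go before it, it springs back to 0; beyond it, it snaps to 0.90 and stays. The push at the grip is about 8 N at first, falling to nothing at the dead point.
- lever_pivot (a point): The lever's hinge axis (parallel to the fixture's x), at x = 50, y = 70, z = 68 mm in the fixture's frame. It does not move with the lever.
- lever_grip (a point): A point on the lever's centre line 105 mm from the hinge axis; moves with the lever. The plain grey plastic grip is 24 mm wide (along the fixture's x) and 18 mm thick and runs from 50 to 135 mm from the hinge axis.
- clamp_pad: Rubber-tipped spindle, 18 mm across, on the clamp's short arm, driven by the lever; origin on the arm, the rubber end 30 mm from it. Locked, it presses on the blank's top at x = 50, y = 0 of the fixture with about 2 N. Open, arm and spindle stand over the channel at x 40 to 60, up to 130 mm above the table.
- bit_case: Green plastic drill bit index case, 75 x 150 x 34 mm, lying on the table near the fixture; bystander. Origin at the centre of its underside.
- step_block_a: Steel step block, 60 x 25 x 48 mm, four steps; bystander. Origin at the centre of its underside.
- step_block_b: Second steel step block, same as the first; bystander. Origin at the centre of its underside.
- pusher_block: Wooden pusher block 110 x 35 x 42 mm; bystander. Origin at the centre of its underside.
- standoff: Brass hex standoff 20 mm across, 55 mm tall, standing upright; bystander. Origin at the centre of its underside.

How it is judged:
On the way, in this order (a step that is already met when the one before it is completed fails the run):
1. the blank is home against the end stop while the clamp is still open (x of blank in the frame of fixture above 0.017 m and value of joint lever below 0.3 rad), for 0.2 s.
2. the lever has snapped into lock with the blank home (value of joint lever above 0.85 rad and x of blank in the frame of fixture above 0.017 m), for 0.2 s.
At the end, for the whole second after the job is handed in: The lever stays locked by itself (joint above 0.85), the blank lies flat in the channel within 3 mm of the end stop, at rest, and the clamp pad presses on it with more than 1 N (all of step 2 and z of blank in the frame of fixture below 0.016 m and contact force between clamp_pad and blank above 1 N and linear speed of blank below 0.01 m/s); the robot touches nothing.
It fails at once if the blank is lifted or tipped out of its channel (z of blank in the frame of fixture above 0.02 m or angle between blank's own z axis and vertical above 0.2 rad).
It fails at once if a bystander is moved more than 20 mm (distance of any of bit_case, step_block_a, step_block_b, pusher_block, standoff from where it was at the start of the episode above 0.02 m).
It also fails if it takes over 40 s, if anything falls off the work surface, if the arm or the gripper's body presses on something with over 40 N, if the wrist force passes 120 N, or if a joint passes its speed limit or range.

### The arm

A 6-joint arm with a two-finger parallel gripper is mounted at the origin on the work surface. World frame = base frame: x ahead of the robot, y to its left, z up, the work surface at z = 0. Lengths are in m, angles in rad, forces in N, time in s.
With the tool pointing down it reaches from about 0.275 to 0.75 m from the base axis. Payload 10.2 kg.
Tool frame: the origin (TCP) lies midway between the tips of the shut fingers; the grasp point (between the pads) lies 19 mm behind it; z points along the fingers, y is the direction in which the jaws open and shut (so a half turn about z gives the same grasp; the last joint's range is limited). The gripper opens to 85 mm and grips with 20 to 120 N. Pads are 22 mm wide; open, the fingers measure 114 mm over their backs; the gripper's body (76 mm by 85 mm) begins 54 mm behind the grasp point. The pads swing forward as they close: fully open they stand 13 mm farther back than shut.
Start: joints at [1.013, 0.313, 1.498, -0, 1.331, -0.223], TCP at [0.173, 0.496, 0.231] pointing down, gripper open.
Joint ranges: [-2.94, 2.94], [-0.97, 2.17], [0.19, 2.56], [-1.23, 4.37], [0.02, 3.11], [-2.88, 2.88]. Speed limits (rad/s): [2.39, 2.39, 3.01, 3.14, 3.14, 3.14].

### API

Orientations are given as [roll, pitch, yaw] about the fixed x, y, z axes, in that order (R = Rz(yaw) Ry(pitch) Rx(roll)).
In Python, from plant import ctrl gives the robot as it stands.
- The arm moves only by the tool apply_moves, never from a script. Its argument "series" is a list of rows, each a list of 3 entries, a list of its own where there are three numbers: the opening, from -1 (shut) to 1 (fully open), then the shift along the world's x, y, z in cm, then the turn about the world's z in degrees. A call has 1 to 10 rows; each row shifts and turns the commanded pose from where the row before left it; what a row does not reach is not made up. A row lasts 1/8 s, in which the tool goes at most 62.5 mm and 10.7 degrees, less where a joint would pass 70% of its speed; a pose out of reach is approached as far as the arm can. A call is refused whole if a number of a shift passes 6.25 or a number of a turn 10.7, either way. A call with a gripper value outside its range is refused whole. The fingers move at their own pace and stop on an object; the grip force is fixed at half the most. Time passes only in rows, so rows that do not move let the fingers close. It gives the time, the measured TCP pose, the force and the opening at its end, in the units of the state.
- ctrl.get_obs(): the state, without advancing time (a new reading comes with each control period).
- ctrl.snapshot(name): name is "scene" or "side" or "wrist"; returns a dict with "frame" (400x640x3 uint8, red, green, blue), "vertical_fov" (degrees; the focal length in pixels is half the picture's height over the tangent of half this angle, whatever the lens; pixels are square), "cx", "cy" (the principal point, pixels), "R" (3x3) and "t" (3): a world point X has camera coordinates R X + t; the wrist camera has in their place "mount" (4x4, takes a point from camera to tool coordinates, whose origin is the TCP and whose axes are the flange's). Camera axes: x right, y down, z forward; pixel columns grow to the right and rows downward; lengths in m; the calibration is good to about 2 mm. The wrist camera is an equidistant fisheye: a pixel r from the principal point sees the ray r / f radians off the axis. A picture is of the moment at which its call begins: read the wrist's pose just before it. There is no depth.
- ctrl.close_job(): hands the job in, once; it reports no verdict.
The state is a dict: "time_s": time; "q": joint angles; "qvel": joint speeds; "joint_torque": joint torques, N m; "eef_pos": TCP position; "eef_rot": TCP orientation; "ft_force": force on the tool from outside, world axes, zero at the start; "ft_torque": the same for the moment, N m; "grip_width": finger opening in m.
Only numpy, scipy, OpenCV 4.12 (cv2) and the standard library are available. Lean on these libraries where they do the work, as an engineer would, in place of code of your own. Each camera call takes 0.05 s, during which the arm holds its last target.

## Working session

There is one attempt and no reset: what is moved stays moved. The work goes in short steps, Python scripts to look and compute and a tool call to move; the robot and the scene stay as the last step left them, time stands still between calls to the robot, and variables do not carry over. Pictures are saved under pics/ and viewed, and the job is handed in when it is done.

Besides the shell and the picture viewer there is one more tool, called after "Emit:" as name(argument=value, ...) on one line, values as JSON. apply_moves: Moves the arm, as the interface text tells. Its arguments: {"type":"object","properties":{"series":{"type":"array","items":{"type":"array"}}},"required":["series"]}

```bash
ls; mkdir -p pics
python3 - <<'E'
from plant import ctrl
import cv2,pickle
o=ctrl.get_obs();print({k:o[k] for k in('time_s','eef_pos','eef_rot','grip_width','ft_force')})
d={}
for n in('scene','side','wrist'):
    s=ctrl.snapshot(n);d[n]=s
    cv2.imwrite(f'pics/{n}0.png',s['frame'][:,:,::-1])
    print(n,{k:v for k,v in s.items() if k!='frame'})
pickle.dump((o,d),open('s0.pkl','wb'))
E
```

```text
pics
{'time_s': 0.0, 'eef_pos': array([0.1723783 , 0.49562879, 0.23073326]), 'eef_rot': array([-3.14033564e+00, -2.90018778e-04,  2.80679150e+00]), 'grip_width': 0.08526441496191103, 'ft_force': array([-1.34042191,  0.51613729,  0.20424263])}
scene {'vertical_fov': 50.796097136237414, 'cx': 318.2432248041656, 'cy': 197.9678944049559, 'R': array([[ 0.08839382,  0.99605508,  0.00779813],
       [ 0.58160884, -0.04525545, -0.81220878],
       [-0.80865178,  0.0763297 , -0.58331474]]), 't': array([-0.10601551, -0.23056046,  1.57734925])}
side {'vertical_fov': 54.716705988212176, 'cx': 313.78495457981603, 'cy': 200.32812275267787, 'R': array([[ 0.789352  , -0.6139251 , -0.00440391],
       [-0.37275954, -0.47354992, -0.79799799],
       [ 0.48782552,  0.63154291, -0.60264402]]), 't': array([-0.42176489,  0.36254311,  0.61999055])}
wrist {'vertical_fov': 65.70646984690485, 'cx': 318.7566471899115, 'cy': 196.76582757434596, 'mount': array([[-1.84767317e-04, -9.49617745e-01, -3.13410440e-01,
         8.04557292e-02],
       [ 9.99999463e-01,  1.43985774e-04, -1.02580713e-03,
        -9.41677806e-04],
       [ 1.01925130e-03, -3.13410461e-01,  9.49617209e-01,
        -1.42619048e-01],
       [ 0.00000000e+00,  0.00000000e+00,  0.00000000e+00,
         1.00000000e+00]])}
```

View pics/scene0.png

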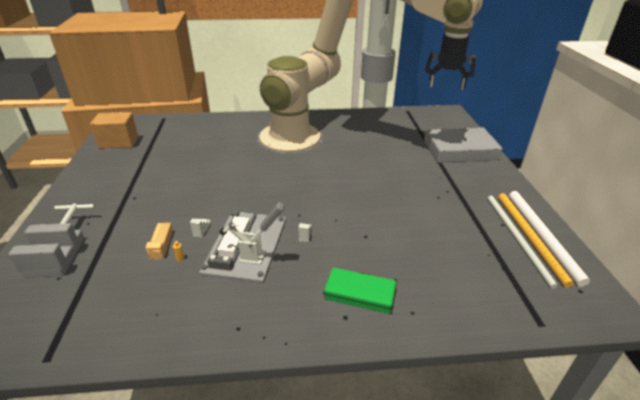

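View pics/side0.png

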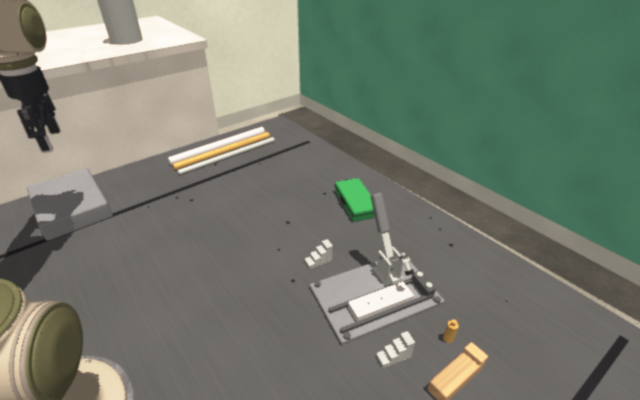

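View pics/wrist0.png

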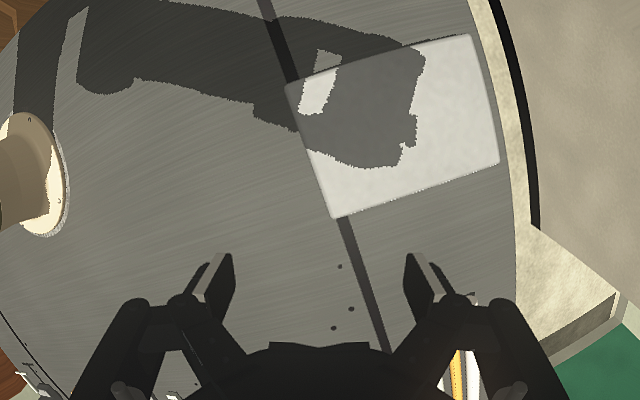

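The scene camera shows the fixture around (243,245), the lever tip at about (278,210), the green case at (360,288), step blocks at (200,227) and (304,232), the standoff at (178,252) and the pusher block at (160,240). The side camera shows the channel running from (345,310) to (430,285). Next I'll enlarge both.

Run:
```python
import cv2,pickle
o,d=pickle.load(open('s0.pkl','rb'))
a=d['scene']['frame'][185:305,140:300,::-1]; cv2.imwrite('pics/sc_z.png',cv2.resize(a,None,fx=5,fy=5,interpolation=cv2.INTER_CUBIC))
a=d['side']['frame'][180:350,300:480,::-1]; cv2.imwrite('pics/si_z.png',cv2.resize(a,None,fx=3.5,fy=3.5,interpolation=cv2.INTER_CUBIC))
```

```text
(no output)
```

View pics/sc_z.png

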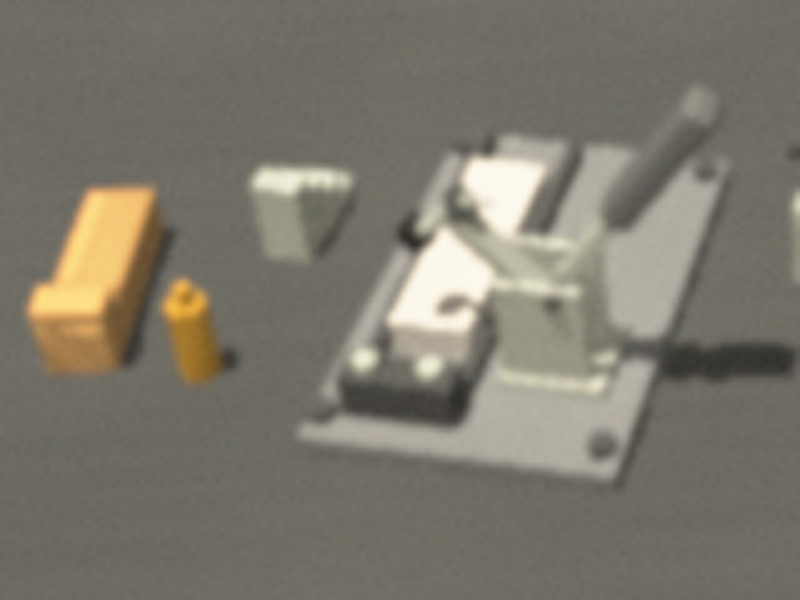

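View pics/si_z.png

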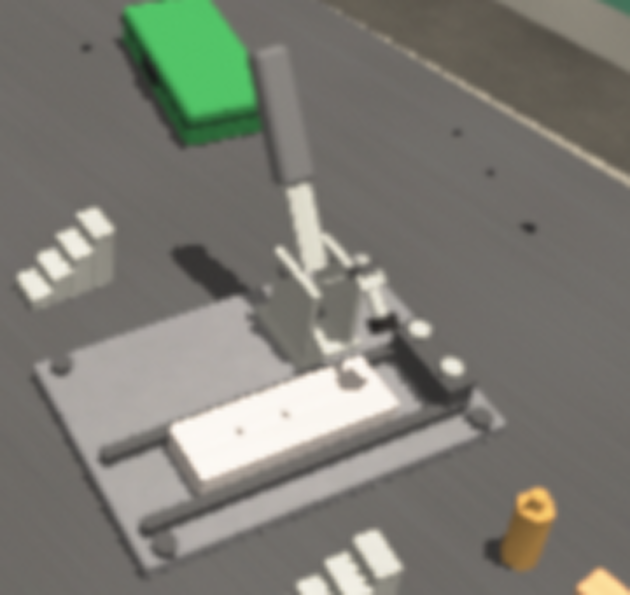

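```bash
cat > h.py <<'E'
import numpy as np,pickle,cv2
def proj(s,X):
    f=200/np.tan(np.radians(s['vertical_fov']/2)); c=np.atleast_2d(X)@s['R'].T+s['t']
    return np.c_[s['cx']+f*c[:,0]/c[:,2],s['cy']+f*c[:,1]/c[:,2]]
def F(p,X):
    X=np.atleast_2d(np.array(X,float))/1000; c,s=np.cos(p[2]),np.sin(p[2])
    return np.c_[p[0]+c*X[:,0]-s*X[:,1],p[1]+s*X[:,0]+c*X[:,1],X[:,2]]
E
cat > fit.py <<'E'
from h import *
from scipy.optimize import least_squares
o,d=pickle.load(open('s0.pkl','rb'))
L=np.array
P=[('scene',(120,-45,12),(300,430)),('scene',(120,110,12),(618,478)),('scene',(-120,110,12),(730,158)),
('side',(-120,110,12),(37,367)),('side',(120,-45,12),(505,422)),('side',(-120,-45,12),(147,570))]
c,s=np.cos(.98),np.sin(.98)
T=(50,70+135*c,68+135*s)
P+=[('scene',T,(702,100)),('side',T,(270,50))]
B=[('side',(-65,20,32),(170,430)),('side',(-65,-20,32),(203,485)),('side',(65,-20,32),(401,402)),
('scene',(65,-20,32),(388,325)),('scene',(65,20,32),(480,335)),('scene',(-65,20,32),(547,162))]
def px(n,u): 
    return L([140+u[0]/5-.4,185+u[1]/5-.4]) if n=='scene' else L([300+u[0]/3.5-.36,180+u[1]/3.5-.36])
def res(p):
    r=[]
    for n,X,u in P: r.append(proj(d[n],F(p,X))[0]-px(n,u))
    for n,X,u in B: r.append(proj(d[n],F(p,L(X)+[p[3],p[4],0]))[0]-px(n,u))
    return np.concatenate(r)
r=least_squares(res,[.5,-.1,0,-10,0],loss='soft_l1')
print(r.x); print(res(r.x).reshape(-1,2).round(1))
np.save('fx.npy',r.x)
E
python3 fit.py
```

```text
[ 0.58796437 -0.16525157 -0.24248281 -7.85747766  0.67564505]
[[-0.9  1.3]
 [-0.5 -0.5]
 [-0.4  0.1]
 [-1.3 -0.4]
 [ 1.   0. ]
 [ 0.1  0.2]
 [ 1.2  0.3]
 [-1.6 -0.3]
 [-0.2 -1. ]
 [ 0.2 -1.4]
 [-0.4  0.3]
 [ 0.  -0.8]
 [-2.5 -1. ]
 [-0.6  0.8]]
```

The fit leaves residuals of about 1 px. It puts the fixture at (0.588, -0.165) with yaw -0.2425, and the blank at x ≈ -8 mm, 28 mm short, which is within the stated 20–45. I'll move above the start of the channel with the fingers shut.

Emit:
apply_moves(series=[[-1, [2.6, -5.2, -0.5], 0.5], [-1, [2.6, -5.2, -0.5], 0.5], [-1, [2.6, -5.2, -0.5], 0.5], [-1, [2.6, -5.2, -0.5], 0.5], [-1, [2.6, -5.2, -0.5], 0.5], [-1, [2.6, -5.2, -0.5], 0.5], [-1, [2.6, -5.2, -0.5], 0.5], [-1, [2.6, -5.2, -0.5], 0.5], [-1, [2.6, -5.2, -0.5], 0.5], [-1, [2.6, -5.2, -0.5], 0.5]])

```text
time_s: 1.4
eef_pos: [0.433, -0.0261, 0.1811]
eef_rot: [3.141, 0.0, 2.894]
ft_force: [0.6, 0.9, -0.1]
grip_width: 0.0001
```

Emit:
apply_moves(series=[[-1, [2.0, -4.0, 0], 0.2], [-1, [2.0, -4.0, 0], 0], [-1, [1.8, -3.5, 0], 0], [-1, [0, 0, 0], 0]])

```text
time_s: 1.9
eef_pos: [0.4909, -0.141, 0.1807]
eef_rot: [-3.142, -0.001, 2.895]
ft_force: [-1.2, 0.5, -0.2]
grip_width: -0.0001
```

Run:
```python
from plant import ctrl
import cv2,pickle
o=ctrl.get_obs();print({k:o[k] for k in('time_s','eef_pos','eef_rot')})
d={}
for n in('wrist','side'):
    s=ctrl.snapshot(n);d[n]=s
    cv2.imwrite(f'pics/{n}1.png',s['frame'][:,:,::-1])
pickle.dump((o,d),open('s1.pkl','wb'))
```

```text
{'time_s': 1.9, 'eef_pos': array([ 0.49089528, -0.14099936,  0.18067471]), 'eef_rot': array([-3.14155959e+00, -5.61376692e-04,  2.89509147e+00])}
```

View pics/wrist1.png

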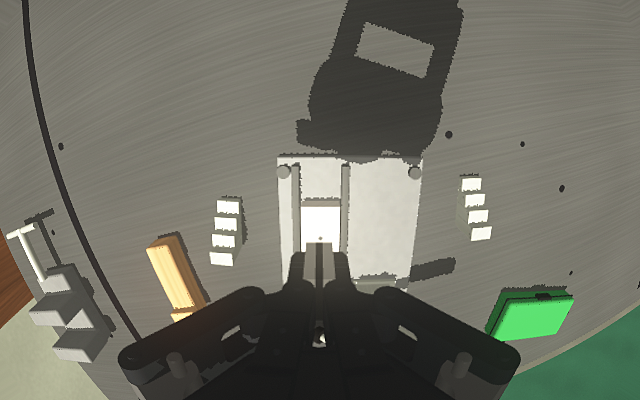

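View pics/side1.png

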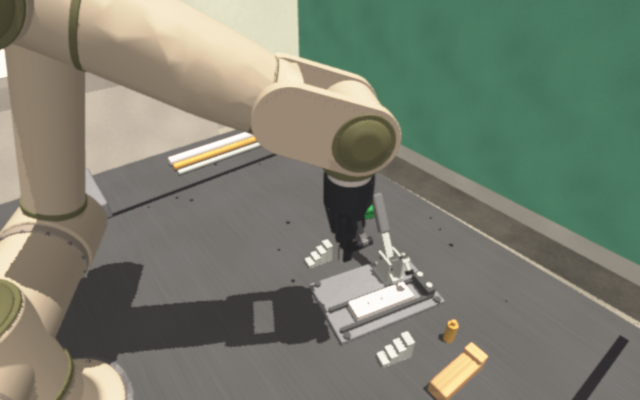

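The wrist view shows the plate's rear corners at about (277,157) and (422,157), the channel between u = 300 and 341, and the blank's rear edge at v ≈ 204. I'll enlarge it to refine the pose.

Run:
```python
import cv2,pickle
o,d=pickle.load(open('s1.pkl','rb'))
a=d['wrist']['frame'][140:300,265:435,::-1]; a=(255*(a/255.)**1.5).astype('uint8');cv2.imwrite('pics/w1z.png',cv2.resize(a,None,fx=3.7,fy=3.7,interpolation=cv2.INTER_CUBIC))
```

```text
(no output)
```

View pics/w1z.png

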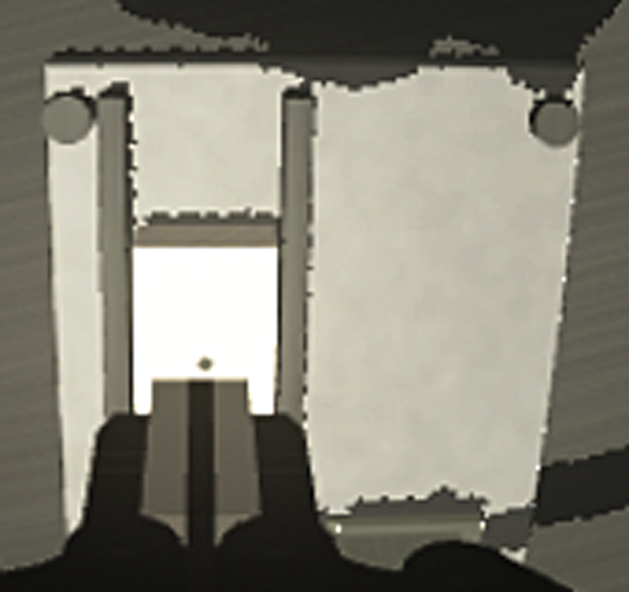

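```bash
cat >> fit.py <<'E'
print('--- wrist')
from scipy.spatial.transform import Rotation as Ro
o1,d1=pickle.load(open('s1.pkl','rb'))
def projw(s,o,X):
    Rt=Ro.from_euler('xyz',o['eef_rot']).as_matrix()
    Xt=(np.atleast_2d(X)-o['eef_pos'])@Rt
    M=s['mount']; c=(Xt-M[:3,3])@M[:3,:3]
    f=200/np.tan(np.radians(s['vertical_fov']/2))
    rho=np.hypot(c[:,0],c[:,1]); th=np.arctan2(rho,c[:,2])
    return np.c_[s['cx'],s['cy']]+f*(th/rho)[:,None]*c[:,:2]
W=[((-120,-45,12),(45,66)),((-120,110,12),(585,70))]
WB=[((-65,-20,32),(132,248)),((-65,20,32),(279,247))]
pw=lambda u:L([265+u[0]/3.7-.36,140+u[1]/3.7-.36])
def resw(p):
    r=[projw(d1['wrist'],o1,F(p,X))[0]-pw(u) for X,u in W]
    r+=[projw(d1['wrist'],o1,F(p,L(X)+[p[3],p[4],0]))[0]-pw(u) for X,u in WB]
    return np.concatenate(r)
print(resw(r.x).reshape(-1,2).round(1))
rw=least_squares(resw,r.x);print('wrist only',rw.x,resw(rw.x).round(1))
ra=least_squares(lambda p:np.r_[res(p)*.6,resw(p)],r.x,loss='soft_l1');print('all',ra.x);print(resw(ra.x).round(1))
np.save('fx.npy',ra.x)
p=ra.x
print('tip px',projw(d1['wrist'],o1,o1['eef_pos'][None]),'zoom',(projw(d1['wrist'],o1,o1['eef_pos'][None])-[265,140])*3.7)
for n,x in (('above',-105),('pushstart',p[3]-65-15),('home',20-65-11)): print(n,F(p,(x,0,20)))
E
python3 fit.py
```

```text
[ 0.58796437 -0.16525157 -0.24248281 -7.85747766  0.67564505]
[[-0.9  1.3]
 [-0.5 -0.5]
 [-0.4  0.1]
 [-1.3 -0.4]
 [ 1.   0. ]
 [ 0.1  0.2]
 [ 1.2  0.3]
 [-1.6 -0.3]
 [-0.2 -1. ]
 [ 0.2 -1.4]
 [-0.4  0.3]
 [ 0.  -0.8]
 [-2.5 -1. ]
 [-0.6  0.8]]
--- wrist
[[-0.9  0.6]
 [ 0.6  0.2]
 [ 0.3  1.2]
 [ 0.4  1.4]]
wrist only [ 0.58746125 -0.16522957 -0.24505016 -8.76516611  0.20900987] [-0.7  0.1  0.8  0.  -0.1 -0.1  0.1  0.1]
all [ 0.58757656 -0.16517669 -0.24411113 -8.70717215  0.21645155]
[-0.7  0.2  0.7  0.  -0.1  0.1  0.1  0.2]
tip px [[320.84915878 257.27411572]] zoom [[206.64188747 433.91422817]]
above [[ 0.48568955 -0.13979883  0.02      ]]
pushstart [[ 0.50149933 -0.14373671  0.02      ]]
home [[ 0.53323682 -0.15164184  0.02      ]]
```

The wrist and external fits agree within 1 mm. The tool is on the channel axis at fixture x ≈ -99.5 mm. The blank's rear face is at -73.7 mm. I'll go down to z ≈ 22 mm.

Emit:
apply_moves(series=[[-1, [0, 0, -4], 0.1], [-1, [0, 0, -4], 0], [-1, [0, 0, -4], 0], [-1, [0, 0, -2.5], 0], [-1, [0, 0, -1.4], 0], [-1, [0, 0, 0], 0]])

```text
time_s: 2.75
eef_pos: [0.4902, -0.1385, 0.0222]
eef_rot: [3.141, -0.001, 2.9]
ft_force: [-0.7, -0.8, 0.8]
grip_width: 0.0001
```

Emit:
apply_moves(series=[[-1, [0.97, -0.24, 0], 0], [-1, [0, 0, 0], 0]])

```text
time_s: 3.0
eef_pos: [0.5014, -0.142, 0.0233]
eef_rot: [-3.141, 0.002, 2.899]
ft_force: [0.8, 0.8, -0.6]
grip_width: 0.0003
```

```bash
cat > look.py <<'E'
import sys
from h import *
from plant import ctrl
o=ctrl.get_obs();k=sys.argv[1];d={}
p=np.load('fx.npy');c,s=np.cos(p[2]),np.sin(p[2])
v=o['eef_pos'][:2]-p[:2]
print('t',o['time_s'],'pos',o['eef_pos'],'fixture mm',1000*np.array([c*v[0]+s*v[1],-s*v[0]+c*v[1]]),'z',o['eef_pos'][2]*1000,'rot',o['eef_rot'],'F',o['ft_force'])
ims=[]
for n in sys.argv[2:]:
    S=ctrl.snapshot(n);d[n]=S;f=S['frame'][:,:,::-1]
    r={'scene':(170,300,150,350),'side':(170,350,280,480),'wrist':(120,320,200,440)}[n]
    a=cv2.resize(f[r[0]:r[1],r[2]:r[3]],None,fx=3,fy=3,interpolation=cv2.INTER_CUBIC)
    cv2.imwrite(f'pics/{n}{k}.png',a)
pickle.dump((o,d),open(f's{k}.pkl','wb'))
E
python3 look.py 2 wrist side
```

```text
t 3.0 pos [ 0.50144738 -0.14201406  0.02327081] fixture mm [-89.17394227   1.6590218 ] z 23.270814187293436 rot [-3.14095368e+00  2.42577441e-03  2.89946419e+00] F [ 0.82519932  0.7794287  -0.61687931]
```

View pics/wrist2.png

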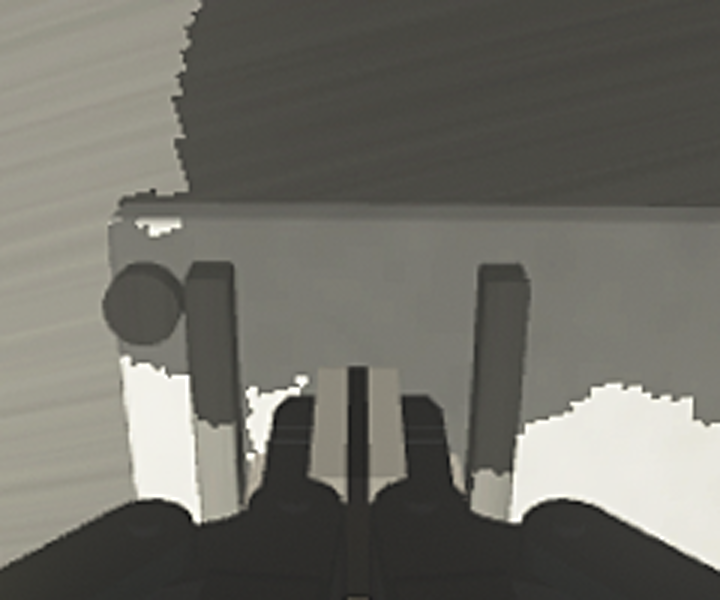

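View pics/side2.png

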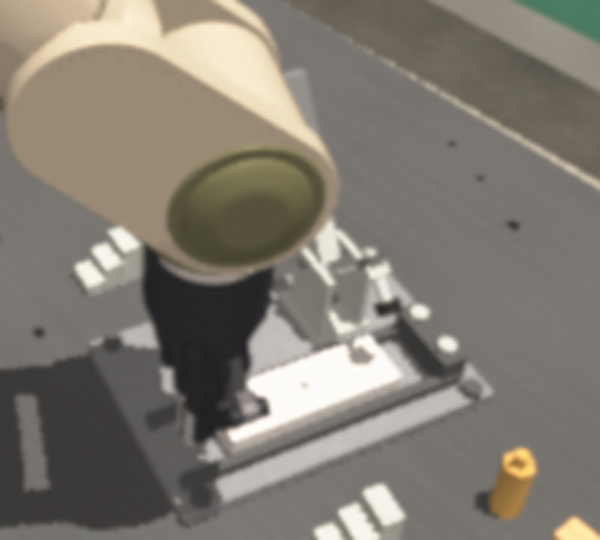

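The fingers are centred in the channel: the tip is at u = 358 and the rails' inner edges are at about 240 and 475. I'll push along the fixture's x in slow steps.

Emit:
apply_moves(series=[[-1, [0.39, -0.1, 0], 0], [-1, [0.39, -0.1, 0], 0], [-1, [0.39, -0.1, 0], 0], [-1, [0.39, -0.1, 0], 0], [-1, [0.39, -0.1, 0], 0], [-1, [0.39, -0.09, 0], 0], [-1, [0.29, -0.07, 0], 0], [-1, [0, 0, 0], 0]])

```text
time_s: 4.1
eef_pos: [0.5269, -0.1483, 0.0223]
eef_rot: [-3.142, 0.001, 2.899]
ft_force: [-0.4, -0.3, 0.1]
grip_width: 0.0003
```

```bash
python3 look.py 3 side scene
```

```text
t 4.1 pos [ 0.52694554 -0.14825155  0.02226709] fixture mm [-62.92416726   1.76920656] z 22.26709118321776 rot [-3.14152455e+00  8.82192987e-04  2.89927709e+00] F [-0.3726402  -0.30798247  0.07112948]
```

View pics/side3.png

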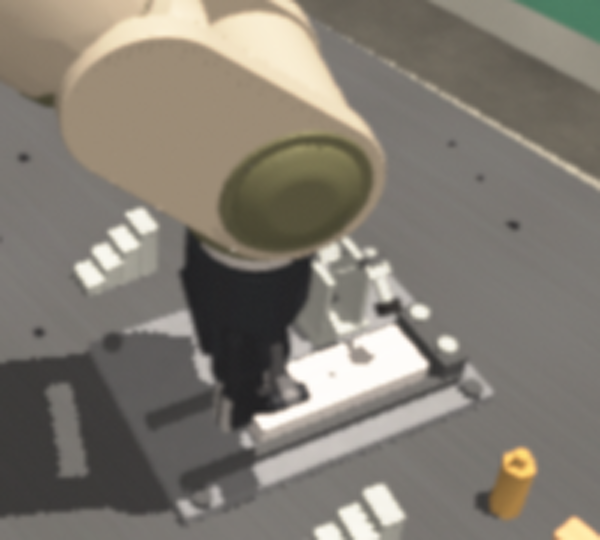

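View pics/scene3.png

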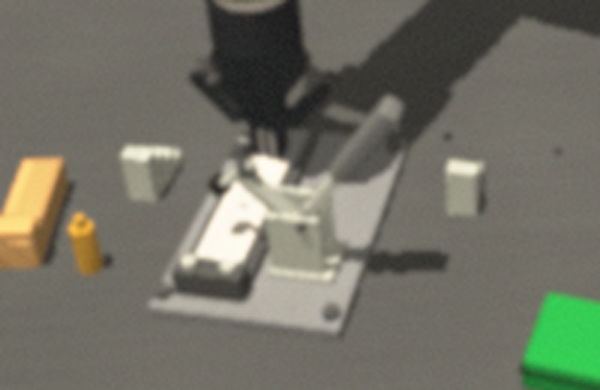

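The blank has moved, and its front end is now near (425,365) in the side view with a small gap left to the stop. I'll push in small steps and watch the force.

Emit:
apply_moves(series=[[-1, [0.19, -0.05, 0], 0], [-1, [0.19, -0.05, 0], 0], [-1, [0, 0, 0], 0]])

```text
time_s: 4.58
eef_pos: [0.5305, -0.1492, 0.0223]
eef_rot: [-3.142, 0.0, 2.899]
ft_force: [-0.5, 0.3, -0.4]
grip_width: 0.0001
```

Emit:
apply_moves(series=[[-1, [0.19, -0.05, 0], 0], [-1, [0, 0, 0], 0]])

```text
time_s: 4.82
eef_pos: [0.5324, -0.1497, 0.0223]
eef_rot: [-3.142, 0.0, 2.899]
ft_force: [-0.1, 0.6, 0.1]
grip_width: 0.0003
```

Emit:
apply_moves(series=[[-1, [0.14, -0.04, 0], 0], [-1, [0, 0, 0], 0]])

```text
time_s: 5.08
eef_pos: [0.5327, -0.1498, 0.0222]
eef_rot: [3.141, -0.003, 2.899]
ft_force: [-7.2, 1.1, 4.5]
grip_width: 0.0001
```

Emit:
apply_moves(series=[[-1, [0.15, -0.04, 0], 0], [-1, [0, 0, 0], 0]])

```text
time_s: 5.32
eef_pos: [0.5328, -0.1497, 0.0221]
eef_rot: [3.141, -0.007, 2.9]
ft_force: [-14.8, 3.2, 9.1]
grip_width: 0.0002
```

```bash
python3 look.py 4 side
```

```text
t 5.325 pos [ 0.53283248 -0.14971896  0.0221128 ] fixture mm [-56.85710302   1.76813944] z 22.11280322215105 rot [ 3.14108579 -0.00669605  2.89988793] F [-14.75801395   3.17288324   9.10264879]
```

View pics/side4.png

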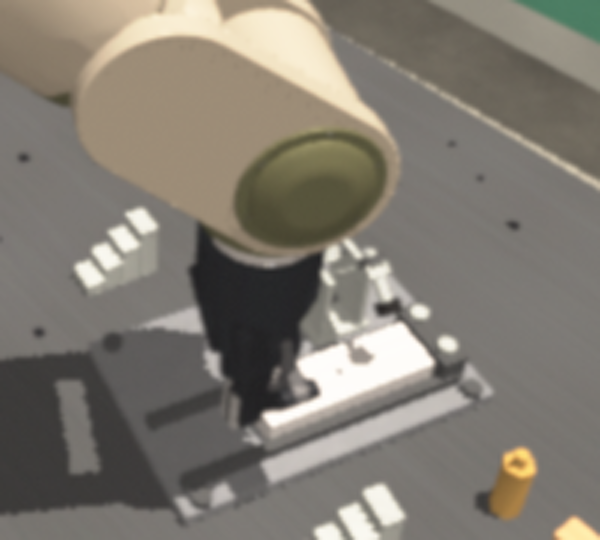

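The stop is reached: the reaction is about 15 N and the TCP has halted at fixture x = -56.9, where I expected about -56. I'll back off, rise, and turn -90° on the way so the fingers' narrow side faces the lever.

Emit:
apply_moves(series=[[-1, [-0.6, 0.15, 0], 0], [-1, [-1.3, 0.33, 0], 0], [-1, [0, 0, 3], 0], [-1, [0, 0, 5], -5], [-1, [0, 0, 5], -8], [-1, [0, 0, 5], -9], [-1, [0, 0, 1.2], -9], [-1, [0, 0, 0], -9]])

```text
time_s: 6.38
eef_pos: [0.5168, -0.1459, 0.2158]
eef_rot: [3.14, 0.003, 2.196]
ft_force: [-0.3, -0.7, 0.1]
grip_width: -0.0002
```

Emit:
apply_moves(series=[[-1, [2.0, 0.85, 0], -8], [-1, [3.2, 1.35, 0], -9], [-1, [3.2, 1.35, 0], -9], [-1, [3.2, 1.35, 0], -9], [-1, [2.2, 0.95, 0], -9], [-1, [0.8, 0.4, 0], -6.1], [-1, [0, 0, 0], 0]])

```text
time_s: 7.25
eef_pos: [0.6625, -0.0829, 0.2139]
eef_rot: [3.141, -0.0, 1.328]
ft_force: [-0.3, -0.3, 0.5]
grip_width: -0.0
```

```bash
python3 look.py 5 side scene wrist
```

```text
t 7.25 pos [ 0.66248587 -0.08287579  0.21389568] fixture mm [52.79680803 97.96601379] z 213.8956789791482 rot [ 3.14123426e+00 -9.13825986e-05  1.32837343e+00] F [-0.33877167 -0.2881522   0.54692232]
```

View pics/side5.png

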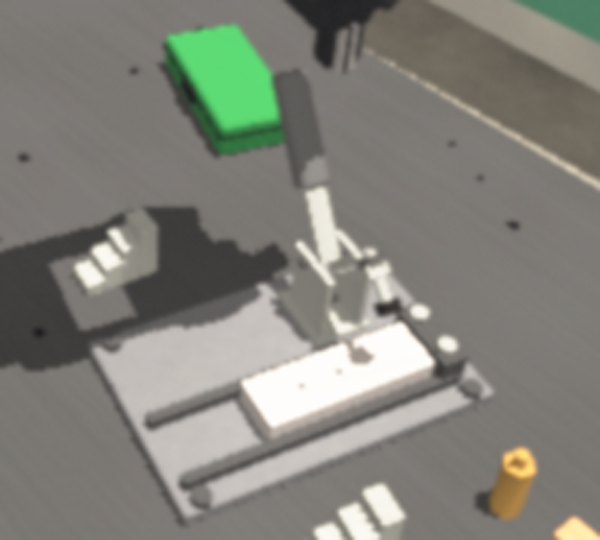

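View pics/wrist5.png

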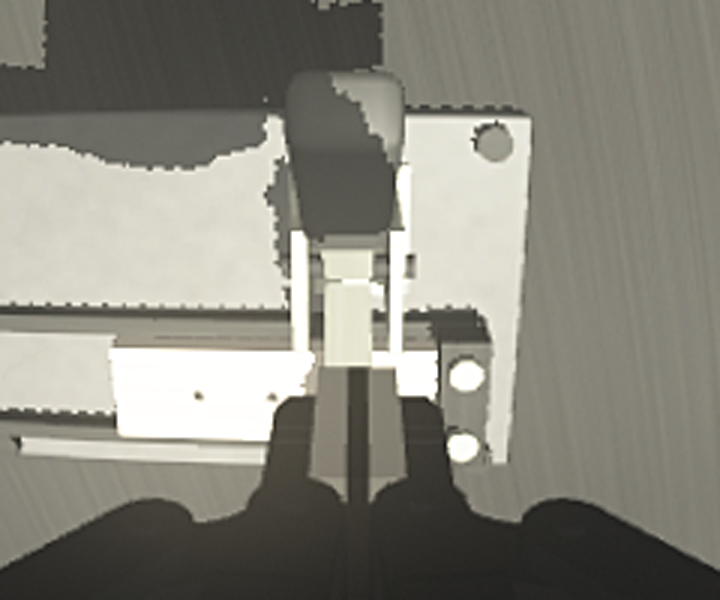

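View pics/scene5.png

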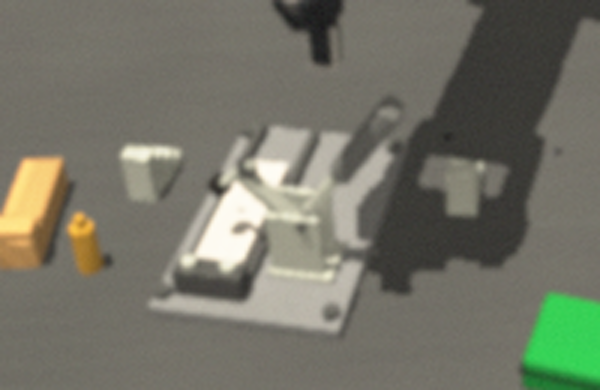

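The blank sits against the stop: in the wrist view its front end at u ≈ 437 touches the stop at 440. The lever is open and the fingers are nearly in line with it, 2.8 mm to +x. I'll correct that, go down to z = 160 and approach.

Emit:
apply_moves(series=[[-1, [-0.27, 0.07, -3], 0], [-1, [0, 0, -2.4], 0], [-1, [0, 0, 0], 0], [-1, [0.15, 0.58, 0], 0], [-1, [0, 0, 0], 0]])

```text
time_s: 8.02
eef_pos: [0.6614, -0.0762, 0.1617]
eef_rot: [3.139, -0.0, 1.328]
ft_force: [0.4, 0.1, -0.4]
grip_width: 0.0006
```

```bash
python3 look.py 6 side
python3 - <<'E'
import numpy as np
prev=None
for a in (0,.1,.2,.3,.4,.5,.6,.68,.75,.8):
    t=.98-a;c,s=np.cos(t),np.sin(t)
    y=70+105*c-9*s-11.5;z=68+105*s+9*c
    if prev is None: prev=(y,z)
    dy=y-prev[0];print(a,round(y,1),round(z,1),'world cm',round(.02417*dy,2),round(.09704*dy,2),round((z-prev[1])/10,2));prev=(y,z)
E
```

```text
t 8.025 pos [ 0.66144254 -0.07623151  0.16170073] fixture mm [ 50.17853356 104.1611423 ] z 161.700731015462 rot [ 3.13937634e+00 -3.27533320e-05  1.32760443e+00] F [ 0.36544212  0.14454294 -0.40537261]
0 109.5 160.2 world cm 0.0 0.0 0.0
0.1 118.5 154.7 world cm 0.22 0.87 -0.56
0.2 126.8 148.2 world cm 0.2 0.81 -0.64
0.3 134.5 141.0 world cm 0.19 0.74 -0.72
0.4 141.4 133.1 world cm 0.17 0.67 -0.8
0.5 147.5 124.5 world cm 0.15 0.59 -0.86
0.6 152.7 115.3 world cm 0.13 0.5 -0.92
0.68 156.2 107.6 world cm 0.08 0.34 -0.77
0.75 158.7 100.7 world cm 0.06 0.25 -0.69
0.8 160.2 95.7 world cm 0.04 0.15 -0.5
```

View pics/side6.png

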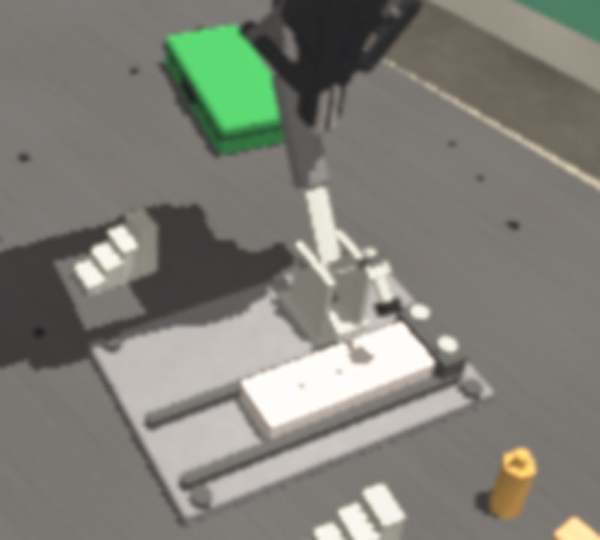

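The fingertips are behind the lever grip, still in free air (near (325,120)). I'll move on to contact and the first 0.2 rad.

Emit:
apply_moves(series=[[-1, [0.13, 0.52, -0.1], 0], [-1, [0.11, 0.44, -0.28], 0], [-1, [0.11, 0.43, -0.28], 0], [-1, [0, 0, 0], 0]])

```text
time_s: 8.57
eef_pos: [0.6647, -0.063, 0.1547]
eef_rot: [3.14, 0.001, 1.327]
ft_force: [-2.3, -2.4, 6.2]
grip_width: -0.0003
```

```bash
python3 look.py 7 side
```

```text
t 8.575 pos [ 0.66466503 -0.06299681  0.15465202] fixture mm [ 50.10673358 117.78232319] z 154.6520241856825 rot [3.14014562e+00 1.27347963e-03 1.32697843e+00] F [-2.2875491  -2.44238773  6.16022787]
```

View pics/side7.png

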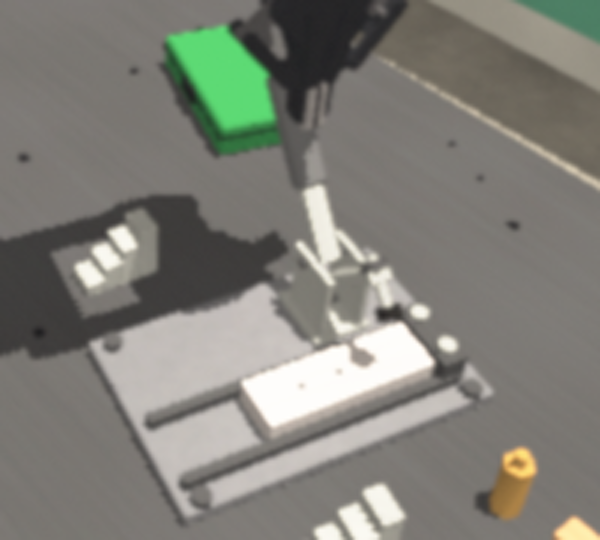

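There is contact at about 7 N, against the 8 N given, and the lever has moved slightly. I'll follow the arc to about 0.6 rad.

Emit:
apply_moves(series=[[-1, [0.2, 0.81, -0.64], 0], [-1, [0.19, 0.74, -0.72], 0], [-1, [0.17, 0.67, -0.8], 0], [-1, [0.15, 0.59, -0.86], 0], [-1, [0.13, 0.5, -0.92], 0], [-1, [0, 0, 0], 0]])

```text
time_s: 9.38
eef_pos: [0.6723, -0.0291, 0.113]
eef_rot: [-3.139, 0.0, 1.327]
ft_force: [-0.1, -0.4, 0.7]
grip_width: 0.0002
```

```bash
python3 look.py 8 side scene
```

```text
t 9.375 pos [ 0.67226915 -0.02914282  0.1129906 ] fixture mm [ 49.30310857 152.4704993 ] z 112.9906038587916 rot [-3.13915708e+00  1.10485847e-04  1.32727511e+00] F [-0.10471685 -0.42236043  0.70176891]
```

View pics/side8.png

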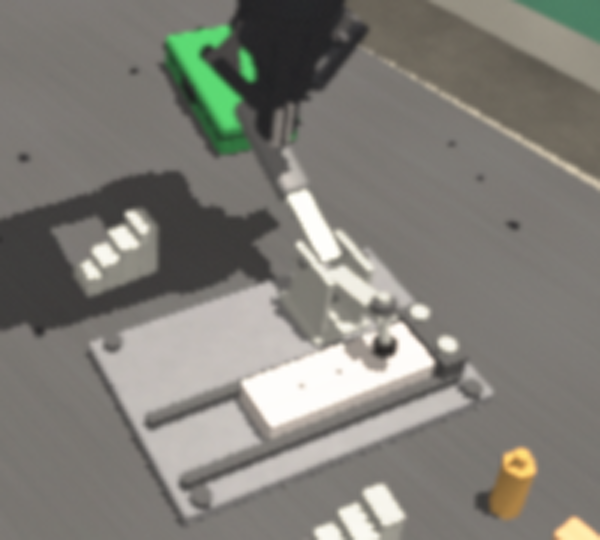

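View pics/scene8.png

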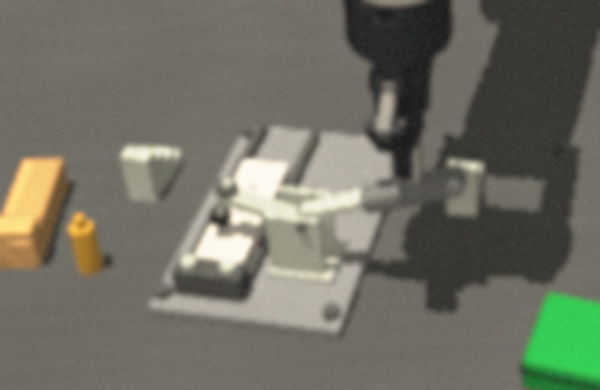

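The lever is at about 0.6 rad, the force has dropped to about 0.7 N as expected near the dead point, and the pad is close above the blank. I'll push on past the dead point.

Emit:
apply_moves(series=[[-1, [0.08, 0.34, -0.77], 0], [-1, [0.06, 0.25, -0.69], 0], [-1, [0.03, 0.12, -0.4], 0], [-1, [0, 0, 0], 0], [-1, [0, 0, 0], 0]])

```text
time_s: 10.1
eef_pos: [0.6746, -0.0226, 0.0959]
eef_rot: [3.141, 0.0, 1.327]
ft_force: [-0.1, 0.4, 0.2]
grip_width: -0.0001
```

```bash
python3 look.py 9 side scene
```

```text
t 10.1 pos [ 0.67463228 -0.02263909  0.09593052] fixture mm [ 50.02426075 159.35256536] z 95.93052374306188 rot [3.14118615e+00 1.35170524e-05 1.32666017e+00] F [-0.06071929  0.4245659   0.21297797]
```

View pics/side9.png

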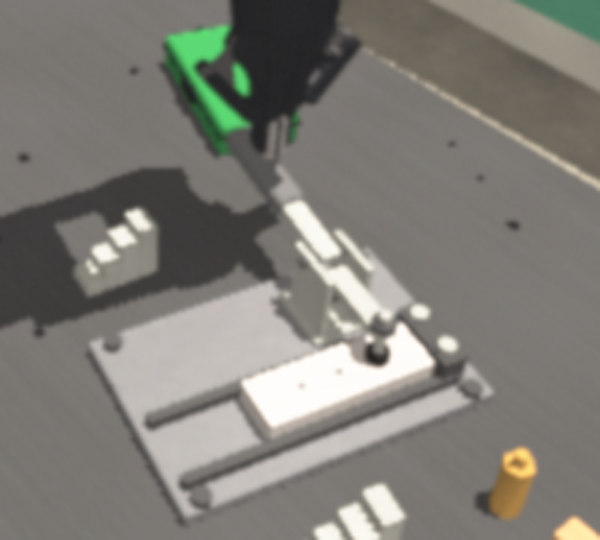

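View pics/scene9.png

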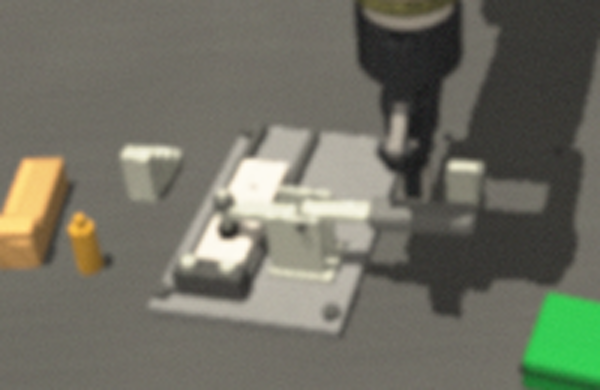

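The lever is nearly level and the pad is on the blank, so it appears to have snapped through. I'll lift clear and check that it holds by itself.

Emit:
apply_moves(series=[[-1, [0, 0, 1.5], 0], [-1, [0, 0, 3.5], 0], [-1, [0, 0, 5], 0], [-1, [-4, 0, 5], 0], [-1, [-5, 0, 3], 0], [-1, [-5, 0, 0], 0], [-1, [0, 0, 0], 0], [-1, [0, 0, 0], 0]])

```text
time_s: 11.2
eef_pos: [0.536, -0.0227, 0.2757]
eef_rot: [3.139, 0.0, 1.327]
ft_force: [0.3, -0.1, 1.0]
grip_width: -0.0
```

```bash
python3 look.py 10 side scene wrist
python3 - <<'E'
from h import *
o,d=pickle.load(open('s10.pkl','rb'));p=np.load('fx.npy')
for n,r in (('scene',(150,170)),('side',(280,170))):
    im=cv2.imread(f'pics/{n}10.png')
    def pt(X,col):
        u=proj(d[n],F(p,X))[0]; u=((u-r)*3+1).astype(int); cv2.circle(im,tuple(int(i) for i in u),4,col,1)
    for a,col in((.9,(0,0,255)),(.75,(255,0,0))):
        t=.98-a; pt((50,70+135*np.cos(t),68+135*np.sin(t)),col)
    for x in(-45,85):
        for y in(-20,20): pt((x,y,32),(0,255,0))
    cv2.imwrite(f'pics/{n}10o.png',im)
E
```

```text
t 11.2 pos [ 0.53604833 -0.02272615  0.27570074] fixture mm [-84.42998129 125.77319063] z 275.70074119691145 rot [3.13932565e+00 2.09933483e-05 1.32656894e+00] F [ 0.31166699 -0.14838431  0.95741611]
```

View pics/side10o.png

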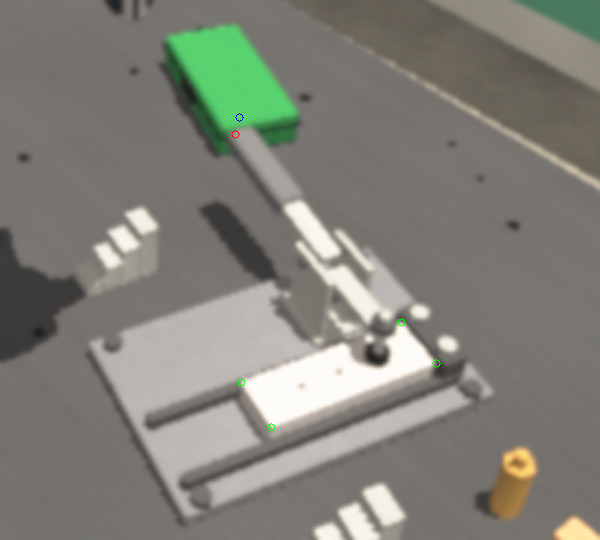

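View pics/scene10o.png

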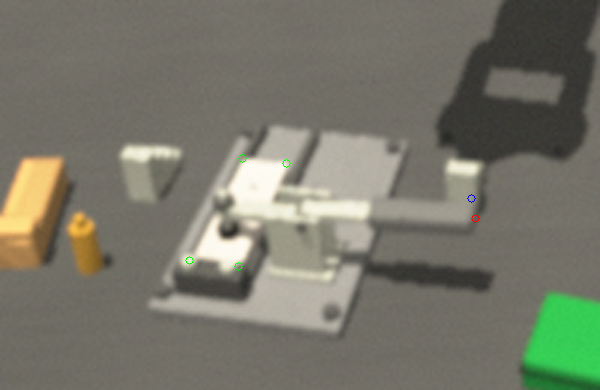

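View pics/wrist10.png

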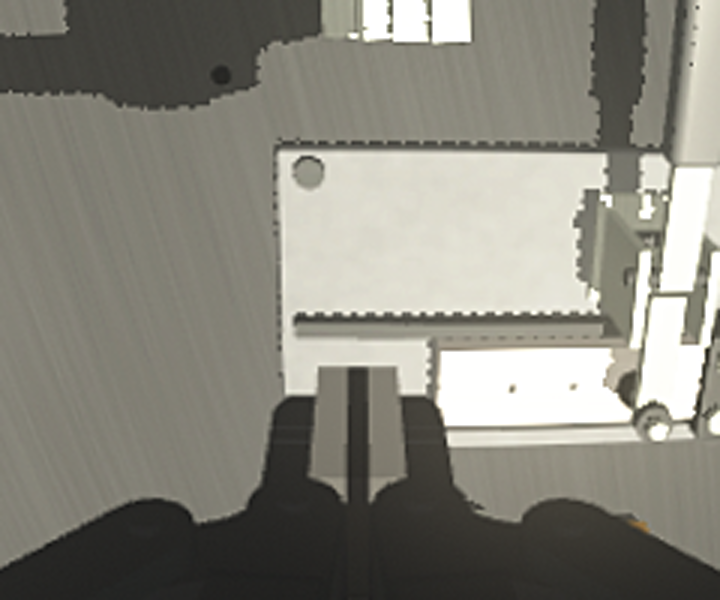

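The predicted 0.90 rad tip (red circles) lies on the lever end in both views, and the green home corners lie on the blank's corners. The pad rests on the blank, the bystanders are where they were, and the arm is clear. I'm handing it in.

Run:
```python
from plant import ctrl
print(ctrl.close_job())
```

```text
the job is handed in; nothing more can be done
None
```

I pushed the blank home against the end stop and locked the toggle clamp, and the job is handed in. It took 11.2 s of the 40 s allowed. No verdict was reported on hand-in.

**Finding the parts:** I located the fixture and blank from all three cameras. The fits agreed within about 1 mm, and the blank started about 29 mm short of the stop.

**Pushing the blank:** I pushed it with shut fingers until it stopped, with a reaction of about 15 N. The stop came within 1 mm of where I expected.

**Locking the lever:** I pushed the grip along its arc. The force was about 7 N at first and near zero by the dead point. The lever then snapped through and stayed down after I backed off.

**Last checks, with the arm clear:**
- **Lever:** its tip matched the locked position (0.90 rad) in the scene and side views.
- **Blank:** its corners matched the home position to about 1 mm, and the pad was resting on it.
- **Bystanders:** by eye, they were where they started.
- **Not measured:** the clamp pad's force on the blank. I inferred it from the lock position and the pictures.

No check failed or disagreed.

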